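Griddle off, last arepa up in the tongs

TASK

The last arepa is done: first turn the griddle's heat knob anticlockwise all the way to its off stop. Then pick up the kitchen tongs, close their jaws on the arepa lying on the griddle and lift it, never touching the arepa with the gripper itself, and finish still holding it in the closed tongs, steady and at least 8 cm clear above the griddle plate, with the heat knob still off. Leave the jar, its cap, the brush and the salt shaker where they are.

Things in the scene. Friction and masses are not known exactly. Their poses are not given: they have to be found in the camera images.
- griddle: Fixed electric griddle: round aluminium plate, 280 mm across, flat and rimless, its top 50 mm above the counter, on a black base; a black control box (80 x 85 mm, 34 mm high) carrying the heat knob stands out on its right (-y) side. Origin: centre of the underside, on the counter. z up; seen in this frame the knob axis is at x -40, y -195 mm.
- knob_grip (a point): Point on the upright axis of the white heat knob at the height to grip it, 71 mm above the counter. The knob has a straight bar grip 42 mm long, 14 mm thick, 32 mm high (its top 7 mm above this point) over a disc of 44 mm diameter whose top is 23 mm below this point. x runs along the bar and turns with it; a red mark lies on the -x half of the bar.
- knob (a joint): Heat knob angle in rad: 0 = off, at the anticlockwise end stop (seen from above); grows clockwise. Starts between 0.7 and 1.35. At 0 the bar lies along the griddle's x axis with its red mark towards the griddle's -x. Light friction (0.04 N m), stays where it is left.
- arepa: The arepa, a small corn cake: round disc 48 mm across, 24 mm high, about 60 g, flat on the griddle plate. Origin: centre of its underside; z up.
- arepa_mid (a point): Centre of the arepa, 12 mm above its underside.
- tongs: Kitchen tongs, steel, red jaws, black grip patches, 240 mm long, 46 mm high, 120 g, lying on the counter: two sprung arms on an upright pivot pin (32 mm across) at the rear. Origin: on the open tongs' centre line amid the grip patches, at underside level. x points to the jaws, z up; pivot at x -110, jaws at x 74 to 106 mm. The pose is that of the left (+y) arm; the right one turns in towards it.
- tongs_grip (a point): Where to grip the tongs from above, squeezing across y: on the open tongs' centre line, 34 mm above the underside; axes as the tongs. Here each arm is an upright flat strip reaching 12 mm above and below this point, nothing beneath; the balance point is within 10 mm. Outer width over both arms: 61 mm open, 46 mm closed on the arepa. Held to 55 to 58 mm, the tongs are carried by their own spring with jaws open.
- tongs_arm (a joint): Closing angle of the tongs, rad: 0 = open (jaws 74 mm apart inside), about 0.13 = closed on the arepa, 0.20 = end stop (34 mm apart). Springs back: each arm takes about 9 N at the grip patches to start closing, 12 N to reach the arepa; 30 to 60 N there holds it. Squeezed from both sides, each arm turns in by half the angle.
- jaw_mid (a point): Point fixed to the left arm, 24 mm inwards from its jaw face, 15 mm above the jaws' lower edge (jaws are 30 mm high from underside level): the arepa's centre lies near it when held well. In the tongs frame x 89.5, y 14, z 15 mm (open); on the centre line once closed on the arepa.
- jar: Bystander: empty glass jar without its cap, 84 mm across, 115 mm high. Origin: centre of the underside.
- jar_cap: Bystander: green screw cap, 74 mm across, 16 mm high. Origin: centre of the underside.
- brush: Bystander: yellow silicone brush lying flat, 190 mm long, 20 mm high. Origin: underside, near the middle; x along it to the bristles.
- salt: Bystander: glass salt shaker, 44 mm across, 85 mm high. Origin: centre of the underside.
- rack: Bystander, fixed: bamboo plate rack with three green plates, about 200 x 190 mm, 215 mm high, on the left. Origin: centre of the underside.
Not all that is in view belongs to the job. There is more than one size of the arepa; the job needs the smaller.

How it is judged:
On the way, in this order (a step that is already met when the one before it is completed fails the run):
1. the heat knob is turned fully anticlockwise to its off stop (value of joint knob below 0.08 rad), for 0.2 s.
2. the tongs are lifted off the counter in the gripper (height (world z) of tongs above 0.03 m and contact force between the fingers and tongs above 1 N), for 0.2 s.
At the end, for the whole second after the job is handed in: Knob within 0.08 rad of off; fingers grip the tongs (over 2 N), whose closed jaws (over 0.09 rad) press the arepa (over 1 N), its centre within 25 mm of the point between the jaws and over 142 mm above the counter, slower than 50 mm/s; neither leans on the plate rack (value of joint knob below 0.08 rad and height (world z) of arepa_mid above 0.142 m and height (world z) of jaw_mid above 0.13 m and distance between jaw_mid and arepa_mid below 0.025 m and value of joint tongs_arm above 0.09 rad and contact force between tongs and arepa above 1 N and contact force between the fingers and tongs above 2 N and contact force between rack and arepa below 0.1 N and contact force between rack and tongs below 0.1 N and linear speed of arepa below 0.05 m/s); the arm keeps its last pose, push and grip.
It fails at once if the gripper or arm touches the arepa (contact force between any of the fingers, the arm and arepa above 0.5 N).
It fails at once if the arepa is knocked or dropped off the griddle (height (world z) of arepa below 0.035 m).
It fails at once if the jar, its cap, the brush or the salt shaker is pushed away or knocked over (distance of any of jar, jar_cap, brush, salt from where it was at the start of the episode above 0.03 m or angle between any of jar, salt's own z axis and vertical above 0.5 rad).
It also fails if it takes over 51 s, if anything falls off the work surface, if the arm or the gripper's body presses on something with over 40 N, if the wrist force passes 120 N, or if a joint passes its speed limit or range.

ROBOT

A 6-joint arm with a two-finger parallel gripper is mounted at the origin on the work surface. World frame = base frame: x ahead of the robot, y to its left, z up, the work surface at z = 0. Lengths are in m, angles in rad, forces in N, time in s.
With the tool pointing down it reaches from about 0.3 to 0.775 m from the base axis. Payload 14.6 kg.
Tool frame: the origin (TCP) lies at the very end of the fingers, on their centre line; the grasp point (between the pads) lies 19 mm behind it; z points along the fingers, y is the direction in which the jaws open and shut (so a half turn about z gives the same grasp; the last joint's range is limited). The gripper opens to 94 mm and grips with 3 to 60 N. Pads are 16 mm wide; open, the fingers measure 119 mm over their backs; the gripper's body (75 mm by 177 mm) begins 78 mm behind the grasp point.
Start: joints at [-1.21, 0.3, 1.521, -0, 1.321, -0.067], TCP at [0.228, -0.5, 0.205] pointing down, gripper open.
Joint ranges: [-3.03, 3.03], [-0.79, 2.21], [0.23, 2.52], [-1.04, 4.18], [0, 3.07], [-2.55, 2.55]. Speed limits (rad/s): [2.22, 2.22, 2.57, 3.14, 3.14, 3.14].

INTERFACE

Orientations are given as [roll, pitch, yaw] about the fixed x, y, z axes, in that order (R = Rz(yaw) Ry(pitch) Rx(roll)).
In Python, from station import ctrl, vision, ticket gives the robot as it stands.
- The arm moves only by the tool step_arm, never from a script. Its argument "steps" is a list of rows, each an object of numbers: "x", "y", "z": the shift along the tool's x, y, z in m; "ax", "ay", "az": the turn, a rotation vector about the tool's x, y, z in degrees; "claw": the finger opening in m, from 0 to 0.094. A call has 1 to 5 rows; each row shifts and turns the pose as measured when the row begins, along the tool's axes as they then stand; what a row does not reach is not made up. A row lasts 1/12 s, in which the tool goes at most 41.7 mm and 7.16 degrees, less where a joint would pass 70% of its speed; a pose out of reach is approached as far as the arm can. A call with a gripper value outside its range is refused whole. The fingers move at their own pace and stop on an object; "grip_force" is the grip in N (left out, the last holds). Time passes only in rows, so rows that do not move let the fingers close. It gives the time, the measured TCP pose, the force and the opening at its end, in the units of the state.
- ctrl.get_obs(): the state, without advancing time (a new reading comes with each control period).
- vision.camera(name): name is "scene" or "top"; returns (picture, depth): 384x512x3 uint8, red, green, blue; 384x512 float32, m along the optical axis (not along the pixel's ray), 0 where there is no reading.
- vision.camera_params(name): a dict with "fov_y" (degrees; the focal length in pixels is half the picture's height over the tangent of half this angle, whatever the lens; pixels are square), "cx", "cy" (the principal point, pixels), "origin" and "attitude" of the camera in the world. Camera axes: x right, y up, looking along -z (the intrinsics and any distortion apply to the point x, -y, -z); pixel columns grow to the right and rows downward; lengths in m; the calibration is good to about 2 mm. A picture is of the moment at which its call begins. camera_params takes no time and is no camera call.
- ticket.hand_in(): hands the job in, once; it reports no verdict.
The state is a dict: "time_s": time; "qpos": joint angles; "joint_vel": joint speeds; "tau": joint torques, N m; "ee_pos": TCP position; "eef_rot": TCP orientation; "force": force on the tool from outside, world axes, zero at the start; "moment": the same for the moment, N m; "grip_width": finger opening in m.
Only numpy, scipy, OpenCV 4.12 (cv2) and the standard library are available. Lean on these libraries where they do the work, as an engineer would, in place of code of your own. Each camera call takes 0.05 s, during which the arm holds its last target.

## Working session

There is one attempt and no reset: what is moved stays moved. The work goes in short steps, Python scripts to look and compute and a tool call to move; the robot and the scene stay as the last step left them, time stands still between calls to the robot, and variables do not carry over. Pictures are saved under pics/ and viewed, and the job is handed in when it is done.

Besides the shell and the picture viewer there is one more tool, called as name([rows], argument=value, ...), one row to a line, values as JSON. step_arm: Moves the arm, as the interface text tells. Its arguments: {"type":"object","properties":{"steps":{"type":"array"},"grip_force":{"type":"number"}},"required":["steps"]}

```bash
ls; mkdir -p pics; cat > h.py <<'E'
import numpy as np, cv2
from station import ctrl, vision, ticket
E
python3 - <<'E'
from h import *
for n in ("scene","top"):
    p,d=vision.camera(n); cv2.imwrite(f"pics/{n}0.png",p[:,:,::-1]); np.savez(f"{n}0.npz",p=p,d=d)
    print(n,vision.camera_params(n),(d>0).mean())
o=ctrl.get_obs(); print(o)
E
```

```text
pics
scene {'fov_y': 44.85316735954427, 'cx': 258.47137684260434, 'cy': 189.23976102256225, 'origin': array([1.49557708, 0.92401386, 1.23184939]), 'attitude': array([ 0.82951413, -0.00652848,  2.35600553])} 0.98638916015625
top {'fov_y': 55.264977837179856, 'cx': 254.82803427018538, 'cy': 183.74682536474887, 'origin': array([0.49712884, 0.02288072, 1.19298372]), 'attitude': array([ 0.08013066,  0.01698715, -1.59635062])} 0.9957071940104166
{'time_s': 0.1, 'qpos': array([-1.20962651e+00,  3.00439616e-01,  1.52153690e+00,  2.78371793e-06,
        1.32071379e+00, -6.65864834e-02]), 'joint_vel': array([-0.00185145,  0.00092858, -0.00241672,  0.00086514,  0.0001583 ,
        0.00073766]), 'tau': array([ 1.21574834e-03, -5.32643938e+01, -3.53284335e+01,  7.10244407e-02,
        2.35128589e-02, -6.61844911e-05]), 'ee_pos': array([ 0.22807369, -0.50020988,  0.20492229]), 'eef_rot': array([-3.14049761e+00, -7.57251100e-05,  4.27755568e-01]), 'force': array([-0.52475317,  0.12217316,  0.66518542]), 'moment': array([ 0.03163701, -0.00454701,  0.0234114 ]), 'grip_width': 0.09402957807241982}
```

View pics/top0.png

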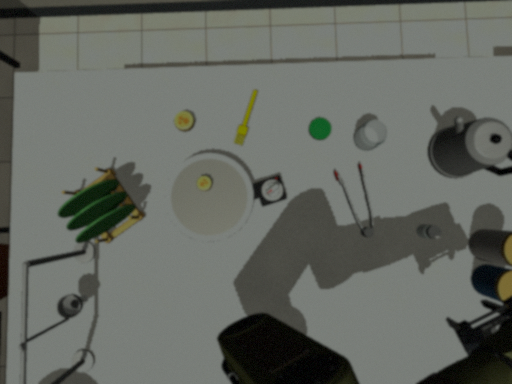

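View pics/scene0.png

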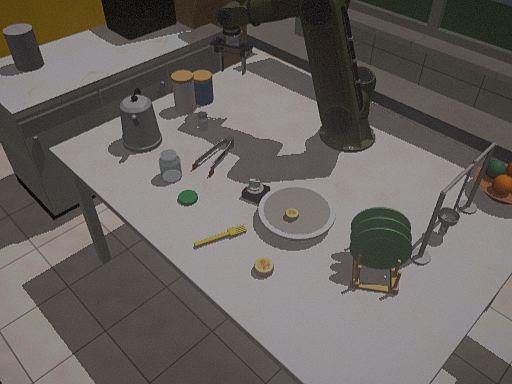

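Top view: griddle plate at about (212,195), small arepa on it at (205,182), a second arepa on the counter at (184,120), knob at (273,188), tongs with pivot (368,232) and jaws at (337,172) and (360,165), brush at (247,118), cap (320,128), jar (370,133), salt (430,231).

```bash
cat >> h.py <<'E'
from scipy.spatial.transform import Rotation as Ro
def cam(n):
    c=vision.camera_params(n); f=192/np.tan(np.radians(c['fov_y'])/2)
    return c,f,Ro.from_euler('xyz',c['attitude']).as_matrix()
def ray(n,uv,z):
    c,f,R=cam(n); uv=np.atleast_2d(np.asarray(uv,float))
    d=np.c_[(uv[:,0]-c['cx'])/f,-(uv[:,1]-c['cy'])/f,-np.ones(len(uv))]@R.T
    t=(z-c['origin'][2])/d[:,2]
    return c['origin']+d*t[:,None]
def cloud(n,D):
    c,f,R=cam(n); v,u=np.mgrid[:384,:512]
    P=np.stack([(u-c['cx'])/f*D,-(v-c['cy'])/f*D,-D],-1)@R.T+c['origin']
    return P
def proj(n,P):
    c,f,R=cam(n); q=(np.atleast_2d(P)-c['origin'])@R
    return np.c_[c['cx']+f*q[:,0]/-q[:,2], c['cy']-f*q[:,1]/-q[:,2]]
E
python3 - <<'E'
from h import *
for n in ("scene","top"):
    a=np.load(f"{n}0.npz"); P=cloud(n,a['d']); 
    print(n,[P[v,u].round(3) for u,v in ([(205,182),(184,120),(230,200),(273,188),(368,232),(320,128)] if n=="top" else [(291,213),(264,266),(310,215),(255,184),(188,197)])])
    p=a['p'][:,:,::-1]
    if n=="top":
        c=p[100:250,160:390]; cv2.imwrite("pics/topc.png",cv2.resize(c,None,fx=3.4,fy=3.4,interpolation=cv2.INTER_CUBIC))
    else:
        c=p[120:290,160:340]; cv2.imwrite("pics/scenec.png",cv2.resize(c,None,fx=3.5,fy=3.5,interpolation=cv2.INTER_CUBIC))
E
```

```text
scene [array([0.605, 0.204, 0.078]), array([0.808, 0.273, 0.028]), array([0.542, 0.241, 0.049]), array([ 0.57 , -0.009,  0.056]), array([ 0.769, -0.17 ,  0.011])]
top [array([0.597, 0.192, 0.074]), array([0.804, 0.264, 0.032]), array([0.541, 0.119, 0.05 ]), array([ 0.573, -0.016,  0.076]), array([ 0.431, -0.305,  0.047]), array([ 0.769, -0.176,  0.013])]
```

View pics/topc.png

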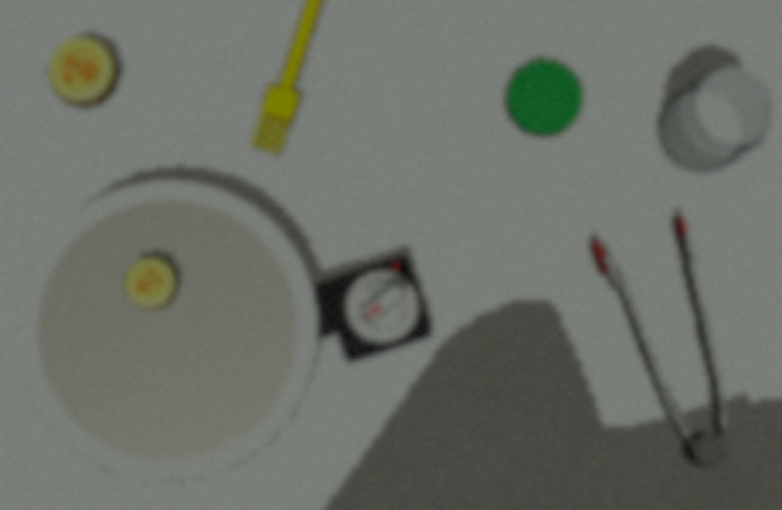

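View pics/scenec.png

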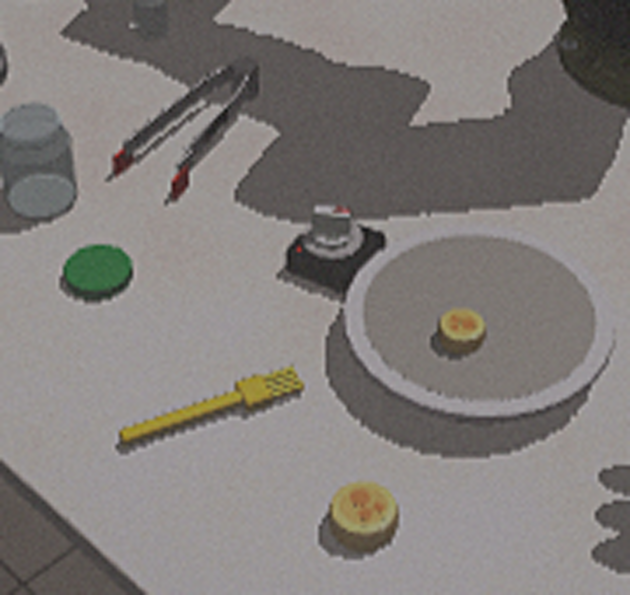

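Candidates for the arepa: the disc on the griddle at top (205,182), and the larger disc on the counter at top (184,120). The griddle one is smaller (about 14 px against 19 px) and lies on the plate, so that is the one; the crops confirm it. The red mark is on the lower-left half of the bar, at about (270,191). Now I measure.

```bash
python3 - <<'E'
from h import *
a=np.load("top0.npz"); p=a['p']; hsv=cv2.cvtColor(p,cv2.COLOR_RGB2HSV); P=cloud("top",a['d'])
b=np.load("scene0.npz"); hs=cv2.cvtColor(b['p'],cv2.COLOR_RGB2HSV); Q=cloud("scene",b['d'])
def blob(m,n,z,name):
    k,l,s,c=cv2.connectedComponentsWithStats(m.astype(np.uint8))
    for i in range(1,k):
        if s[i,4]>3: print(name,c[i].round(1),s[i,2:5],[ray(n,c[i],zz)[0].round(4) for zz in z])
blob((hsv[...,0]>18)&(hsv[...,0]<35)&(hsv[...,1]>110),"top",[.074,.024],"yellow")
blob(((hsv[...,0]<8)|(hsv[...,0]>172))&(hsv[...,1]>100)&(np.mgrid[:384,:512][0]<230),"top",[.078,.03],"red")
blob(((hs[...,0]<8)|(hs[...,0]>172))&(hs[...,1]>100),"scene",[.078,.03],"redscene")
# depth-based
m=(P[...,2]>.042)&(P[...,2]<.057)&(np.hypot(P[...,0]-.57,P[...,1]-.17)<.2)
c,_=cv2.findContours(m.astype(np.uint8),cv2.RETR_EXTERNAL,cv2.CHAIN_APPROX_NONE); c=max(c,key=cv2.contourArea)
# circle fit in world excluding box
X=ray("top",c[:,0].astype(float),.05)[:,:2]
X=X[X[:,1]>.05]
for _ in range(4):
    A=np.c_[2*X,np.ones(len(X))]; s=np.linalg.lstsq(A,(X**2).sum(1),rcond=None)[0]; r=np.sqrt(s[2]+s[0]**2+s[1]**2)
    e=np.abs(np.hypot(*(X-s[:2]).T)-r); X=X[e<max(.004,2*e.std())]
print("griddle",s[:2],r,len(X))
for nm,C in (("top",P),("scene",Q)):
    m=(C[...,2]>.064)&(C[...,2]<.086)&(np.hypot(C[...,0]-.57,C[...,1]+.012)<.035)
    y=C[m]; print(nm,"knob bar",len(y),y.mean(0).round(4), y[:,2].max()); w,V=np.linalg.eigh(np.cov(y[:,:2].T)); print(V[:,1],np.degrees(np.arctan2(*V[::-1,1])),np.sqrt(w*12))
    m=(C[...,2]>.062)&(C[...,2]<.09)&(np.hypot(C[...,0]-.597,C[...,1]-.192)<.04)
    y=C[m]; print(nm,"arepa",len(y),y.mean(0).round(4),(y.max(0)-y.min(0)).round(3),np.median(y[:,2]))
    m=(C[...,2]>.015)&(C[...,2]<.07)&(C[...,0]>.38)&(C[...,0]<.68)&(C[...,1]<-.18)&(C[...,1]>-.38)
    y=C[m]; print(nm,"tongs",len(y)); np.save(nm+"_tongs.npy",y)
    for x in np.arange(.40,.68,.02):
        s=y[(y[:,0]>=x)&(y[:,0]<x+.02)]
        if len(s): print(x.round(2),np.sort(s[:,1]).round(3)[::max(1,len(s)//10)],s[:,2].max().round(3))
E
```

```text
yellow [245.  121.3] [ 22  54 321] [array([0.7829, 0.0653, 0.074 ]), array([0.7956, 0.0672, 0.024 ])]
yellow [183.  119.2] [ 15  15 181] [array([0.7952, 0.2581, 0.074 ]), array([0.8085, 0.2686, 0.024 ])]
yellow [191.8 124.5] [2 4 4] [array([0.7776, 0.231 , 0.074 ]), array([0.7901, 0.2403, 0.024 ])]
yellow [106.  176.4] [ 25  17 146] [array([0.6227, 0.4986, 0.074 ]), array([0.6283, 0.5198, 0.024 ])]
yellow [203.5 181.9] [ 12  11 100] [array([0.5974, 0.1971, 0.074 ]), array([0.6018, 0.2049, 0.024 ])]
yellow [117.8 189. ] [13 10 61] [array([0.5827, 0.4616, 0.074 ]), array([0.5866, 0.4812, 0.024 ])]
yellow [ 76.2 191.8] [5 3 6] [array([0.5773, 0.5906, 0.074 ]), array([0.5809, 0.616 , 0.024 ])]
yellow [127.5 200.8] [11 10 57] [array([0.5455, 0.4316, 0.074 ]), array([0.5477, 0.4498, 0.024 ])]
yellow [120.8 204.2] [ 5  4 12] [array([0.5355, 0.4523, 0.074 ]), array([0.5372, 0.4715, 0.024 ])]
yellow [122.7 225.5] [ 43  35 321] [array([0.4705, 0.4461, 0.074 ]), array([0.4693, 0.465 , 0.024 ])]
yellow [507.  248.9] [ 11  31 250] [array([ 0.3723, -0.7078,  0.074 ]), array([ 0.3667, -0.7405,  0.0
[... 11558 characters left out ...]
.314 -0.311 -0.31  -0.304 -0.259 -0.256 -0.256 -0.255 -0.254
 -0.251] 0.052
0.52 [-0.311 -0.31  -0.309 -0.308 -0.306 -0.304 -0.3   -0.255 -0.253 -0.25
 -0.248 -0.248 -0.247 -0.245 -0.244] 0.052
0.54 [-0.312 -0.309 -0.307 -0.304 -0.303 -0.302 -0.298 -0.246 -0.243 -0.243
 -0.241 -0.239] 0.049
0.56 [-0.306 -0.303 -0.301 -0.299 -0.298 -0.296 -0.24  -0.237 -0.234 -0.234] 0.046
0.58 [-0.303 -0.3   -0.299 -0.296 -0.295 -0.293 -0.235 -0.23  -0.227 -0.225
 -0.224 -0.222] 0.046
0.6 [-0.308 -0.299 -0.295 -0.294 -0.293 -0.292 -0.29  -0.223 -0.22  -0.218
 -0.217 -0.215] 0.046
0.62 [-0.302 -0.3   -0.296 -0.294 -0.292 -0.292 -0.29  -0.289 -0.215 -0.212] 0.044
0.64 [-0.295 -0.293 -0.292 -0.291 -0.29 ] 0.031
```

step_arm([
  {"x": 0.034,"y": -0.02},
  {"x": 0.034,"y": -0.02},
  {"x": 0.034,"y": -0.02},
  {"x": 0.034,"y": -0.02},
  {"x": 0.034,"y": -0.02},
])

```text
validation failed for argument at $.st...
```

```bash
cat >> h.py <<'E'
def go(x,y,z,yaw=None):
    o=ctrl.get_obs(); R=Ro.from_euler('xyz',o['eef_rot'])
    d=R.inv().apply(np.array([x,y,z])-o['ee_pos'])
    print("t",round(o['time_s'],2),"pos",o['ee_pos'].round(4),"yaw",np.degrees(o['eef_rot']).round(2),"w",round(o['grip_width'],4),"F",o['force'].round(1),"M",o['moment'].round(2))
    print("tool delta",d.round(4),"rows",np.ceil(np.linalg.norm(d)/.0417))
    if yaw is not None:
        T=Ro.from_euler('xyz',[np.pi,0,np.radians(yaw)]); print("rotvec deg",np.degrees((R.inv()*T).as_rotvec()).round(2))
E
python3 - <<'E'
from h import *
go(.5715,-.011,.15,126)
E
```

```text
t 0.1 pos [ 0.2281 -0.5002  0.2049] yaw [-179.94   -0.     24.51] w 0.094 F [-0.5  0.1  0.7] M [ 0.03 -0.    0.02]
tool delta [ 0.5154 -0.3026  0.0553] rows 15.0
rotvec deg [-4.0000e-02 -6.0000e-02 -1.0149e+02]
```

step_arm([
  {"x": 0.034,"y": -0.02,"z": 0,"ax": 0,"ay": 0,"az": 0,"claw": 0.094},
  {"x": 0.034,"y": -0.02,"z": 0,"ax": 0,"ay": 0,"az": 0,"claw": 0.094},
  {"x": 0.034,"y": -0.02,"z": 0,"ax": 0,"ay": 0,"az": 0,"claw": 0.094},
  {"x": 0.034,"y": -0.02,"z": 0,"ax": 0,"ay": 0,"az": 0,"claw": 0.094},
  {"x": 0.034,"y": -0.02,"z": 0,"ax": 0,"ay": 0,"az": 0,"claw": 0.094},
])

```text
time_s: 0.52
ee_pos: [0.3407, -0.3368, 0.2024]
eef_rot: [-3.137, 0.001, 0.418]
force: [0.6, -1.0, 0.1]
grip_width: 0.0939
```

step_arm([
  {"x": 0.034,"y": -0.02,"z": 0,"ax": 0,"ay": 0,"az": 0,"claw": 0.07},
  {"x": 0.034,"y": -0.02,"z": 0,"ax": 0,"ay": 0,"az": 0,"claw": 0.07},
  {"x": 0.034,"y": -0.02,"z": 0,"ax": 0,"ay": 0,"az": 0,"claw": 0.07},
  {"x": 0.034,"y": -0.02,"z": 0,"ax": 0,"ay": 0,"az": 0,"claw": 0.07},
  {"x": 0.034,"y": -0.02,"z": 0,"ax": 0,"ay": 0,"az": 0,"claw": 0.07},
])

```text
time_s: 0.93
ee_pos: [0.4586, -0.167, 0.2023]
eef_rot: [-3.136, 0.002, 0.417]
force: [0.2, -0.2, 0.1]
grip_width: 0.07
```

step_arm([
  {"x": 0.034,"y": -0.02,"z": 0,"ax": 0,"ay": 0,"az": 0,"claw": 0.06},
  {"x": 0.034,"y": -0.02,"z": 0,"ax": 0,"ay": 0,"az": 0,"claw": 0.06},
  {"x": 0.034,"y": -0.02,"z": 0,"ax": 0,"ay": 0,"az": 0,"claw": 0.06},
  {"x": 0.034,"y": -0.02,"z": 0,"ax": 0,"ay": 0,"az": 0,"claw": 0.06},
  {"x": 0,"y": 0,"z": 0,"ax": 0,"ay": 0,"az": -7,"claw": 0.06},
])

```text
time_s: 1.35
ee_pos: [0.5554, -0.0257, 0.2012]
eef_rot: [-3.134, 0.002, 0.537]
force: [-1.0, 1.2, 0.0]
grip_width: 0.06
```

step_arm([
  {"x": 0,"y": 0,"z": 0,"ax": 0,"ay": 0,"az": -7,"claw": 0.06},
  {"x": 0,"y": 0,"z": 0,"ax": 0,"ay": 0,"az": -7,"claw": 0.06},
  {"x": 0,"y": 0,"z": 0,"ax": 0,"ay": 0,"az": -7,"claw": 0.06},
  {"x": 0,"y": 0,"z": 0,"ax": 0,"ay": 0,"az": -7,"claw": 0.06},
  {"x": 0,"y": 0,"z": 0,"ax": 0,"ay": 0,"az": -7,"claw": 0.06},
])

```text
time_s: 1.77
ee_pos: [0.5558, -0.0216, 0.1984]
eef_rot: [-3.13, -0.001, 1.165]
force: [-1.0, -0.1, -0.3]
grip_width: 0.06
```

step_arm([
  {"x": 0,"y": 0,"z": 0,"ax": 0,"ay": 0,"az": -7,"claw": 0.06},
  {"x": 0,"y": 0,"z": 0,"ax": 0,"ay": 0,"az": -7,"claw": 0.06},
  {"x": 0,"y": 0,"z": 0,"ax": 0,"ay": 0,"az": -7,"claw": 0.06},
  {"x": 0,"y": 0,"z": 0,"ax": 0,"ay": 0,"az": -7,"claw": 0.06},
  {"x": 0,"y": 0,"z": 0,"ax": 0,"ay": 0,"az": -7,"claw": 0.06},
])

```text
time_s: 2.18
ee_pos: [0.555, -0.0214, 0.1965]
eef_rot: [-3.129, -0.009, 1.79]
force: [0.3, -1.1, 0.4]
grip_width: 0.06
```

```bash
python3 - <<'E'
from h import *
go(.5715,-.011,.10,126)
E
```

```text
t 2.18 pos [ 0.555  -0.0214  0.1965] yaw [-179.3    -0.53  102.56] w 0.06 F [ 0.3 -1.1  0.4] M [-0.01 -0.08  0.04]
tool delta [0.0056 0.0196 0.0963] rows 3.0
rotvec deg [ -0.58  -0.67 -23.44]
```

step_arm([
  {"x": 0.002,"y": 0.007,"z": 0,"ax": 0,"ay": 0,"az": -6,"claw": 0.06},
  {"x": 0.002,"y": 0.007,"z": 0,"ax": -0.3,"ay": -0.3,"az": -6,"claw": 0.06},
  {"x": 0.002,"y": 0.006,"z": 0,"ax": -0.3,"ay": -0.3,"az": -6,"claw": 0.06},
  {"x": 0,"y": 0,"z": 0.03,"ax": 0,"ay": 0,"az": -5,"claw": 0.06},
  {"x": 0,"y": 0,"z": 0.03,"ax": 0,"ay": 0,"az": 0,"claw": 0.06},
])

```text
time_s: 2.6
ee_pos: [0.5745, -0.009, 0.139]
eef_rot: [3.135, 0.004, 2.22]
force: [0.0, -0.3, -1.0]
grip_width: 0.06
```

```bash
python3 - <<'E'
from h import *
go(.5715,-.0105,.052,126)
E
```

```text
t 2.6 pos [ 0.5745 -0.009   0.139 ] yaw [179.63   0.24 127.22] w 0.06 F [ 0.  -0.3 -1. ] M [-0.03 -0.12 -0.04]
tool delta [ 0.001  -0.0039  0.087 ] rows 3.0
rotvec deg [0.37 0.24 1.22]
```

step_arm([
  {"x": 0,"y": -0.002,"z": 0.025,"ax": 0,"ay": 0,"az": 0.6,"claw": 0.06},
  {"x": 0,"y": -0.002,"z": 0.025,"ax": 0.3,"ay": 0.2,"az": 0.6,"claw": 0.06},
  {"x": 0,"y": 0,"z": 0.012,"ax": 0,"ay": 0,"az": 0,"claw": 0.06},
  {"x": 0,"y": 0,"z": 0,"ax": 0,"ay": 0,"az": 0,"claw": 0.06},
])

```text
time_s: 2.93
ee_pos: [0.5684, -0.0109, 0.0679]
eef_rot: [-3.136, -0.005, 2.2]
force: [0.8, -0.2, 0.0]
grip_width: 0.0598
```

```bash
python3 - <<'E'
from h import *
go(.5715,-.0105,.053,126)
E
```

```text
t 2.93 pos [ 0.5684 -0.0109  0.0679] yaw [-179.68   -0.3   126.07] w 0.0598 F [ 0.8 -0.2  0. ] M [-0.04 -0.13  0.02]
tool delta [-0.0016  0.0029  0.0149] rows 1.0
rotvec deg [-0.32 -0.3   0.07]
```

step_arm([
  {"x": -0.001,"y": 0.002,"z": 0.01,"ax": -0.2,"ay": -0.2,"az": 0,"claw": 0.06},
  {"x": 0,"y": 0,"z": 0.003,"ax": 0,"ay": 0,"az": 0,"claw": 0.06},
  {"x": 0,"y": 0,"z": 0,"ax": 0,"ay": 0,"az": 0,"claw": 0.03},
  {"x": 0,"y": 0,"z": 0,"ax": 0,"ay": 0,"az": 0,"claw": 0.0},
  {"x": 0,"y": 0,"z": 0,"ax": 0,"ay": 0,"az": 0,"claw": 0.0},
], grip_force=12)

```text
time_s: 3.35
ee_pos: [0.5709, -0.0106, 0.0565]
eef_rot: [-3.14, -0.002, 2.201]
force: [0.5, -0.6, 0.2]
grip_width: 0.043
```

```bash
python3 - <<'E'
from h import *
go(.5715,-.0105,.053,126)
E
```

```text
t 3.35 pos [ 0.5709 -0.0106  0.0565] yaw [-1.7989e+02 -1.0000e-01  1.2609e+02] w 0.043 F [ 0.5 -0.6  0.2] M [-0.01 -0.14 -0.  ]
tool delta [-0.0003  0.0005  0.0035] rows 1.0
rotvec deg [-0.11 -0.1   0.09]
```

step_arm([
  {"x": 0,"y": 0,"z": 0.002,"ax": 0,"ay": 0,"az": 0,"claw": 0.0},
  {"x": 0,"y": 0,"z": 0,"ax": 0,"ay": 0,"az": 0,"claw": 0.0},
  {"x": 0,"y": 0,"z": 0,"ax": 0,"ay": 0,"az": 0,"claw": 0.0},
  {"x": 0,"y": 0,"z": 0,"ax": 0,"ay": 0,"az": 0,"claw": 0.0},
  {"x": 0,"y": 0,"z": 0,"ax": 0,"ay": 0,"az": 0,"claw": 0.0},
], grip_force=12)

```text
time_s: 3.77
ee_pos: [0.5707, -0.0115, 0.0566]
eef_rot: [-3.139, -0.0, 2.201]
force: [-6.9, -4.8, -0.3]
grip_width: 0.014
```

```bash
python3 - <<'E'
from h import *
go(.5715,-.0105,.053,126)
E
```

```text
t 3.77 pos [ 0.5707 -0.0115  0.0566] yaw [-1.7983e+02 -2.0000e-02  1.2610e+02] w 0.014 F [-6.9 -4.8 -0.3] M [-0.81  1.15 -0.03]
tool delta [0.0003 0.0013 0.0036] rows 1.0
rotvec deg [-0.17 -0.02  0.1 ]
```

step_arm([
  {"x": 0,"y": 0,"z": 0,"ax": 0,"ay": 0,"az": -6,"claw": 0.0},
  {"x": 0,"y": 0,"z": 0,"ax": 0,"ay": 0,"az": -6,"claw": 0.0},
  {"x": 0,"y": 0,"z": 0,"ax": 0,"ay": 0,"az": -6,"claw": 0.0},
  {"x": 0,"y": 0,"z": 0,"ax": 0,"ay": 0,"az": -6,"claw": 0.0},
  {"x": 0,"y": 0,"z": 0,"ax": 0,"ay": 0,"az": -6,"claw": 0.0},
], grip_force=12)

```text
time_s: 4.18
ee_pos: [0.5703, -0.0118, 0.0567]
eef_rot: [-3.139, -0.002, 2.742]
force: [0.3, -0.4, -0.7]
grip_width: 0.0138
```

```bash
python3 - <<'E'
from h import *
go(.570,-.0115,.0566,196.4)
E
```

```text
t 4.18 pos [ 0.5703 -0.0118  0.0567] yaw [-1.7986e+02 -1.4000e-01  1.5709e+02] w 0.0138 F [ 0.3 -0.4 -0.7] M [-0.09 -0.15 -0.07]
tool delta [0.0004 0.0002 0.0001] rows 1.0
rotvec deg [ -0.09  -0.18 -39.31]
```

step_arm([
  {"x": 0,"y": 0,"z": 0,"ax": 0,"ay": 0,"az": -6,"claw": 0.0},
  {"x": 0,"y": 0,"z": 0,"ax": 0,"ay": 0,"az": -6,"claw": 0.0},
  {"x": 0,"y": 0,"z": 0,"ax": 0,"ay": 0,"az": -6,"claw": 0.0},
  {"x": 0,"y": 0,"z": 0,"ax": 0,"ay": 0,"az": -6,"claw": 0.0},
  {"x": 0,"y": 0,"z": 0,"ax": 0,"ay": 0,"az": -6,"claw": 0.0},
], grip_force=12)

```text
time_s: 4.6
ee_pos: [0.5703, -0.0121, 0.0566]
eef_rot: [-3.141, -0.003, -2.991]
force: [0.1, -0.2, -0.8]
grip_width: 0.0143
```

step_arm([
  {"x": 0,"y": 0,"z": 0,"ax": 0,"ay": 0,"az": -4,"claw": 0.0},
  {"x": 0,"y": 0,"z": 0,"ax": 0,"ay": 0,"az": -3,"claw": 0.0},
], grip_force=12)

```text
time_s: 4.77
ee_pos: [0.5703, -0.0122, 0.0567]
eef_rot: [-3.141, -0.003, -2.859]
force: [0.9, 1.0, -1.4]
grip_width: 0.0138
```

```bash
python3 - <<'E'
from h import *
go(.570,-.0115,.0566,196.4)
E
```

```text
t 4.77 pos [ 0.5703 -0.0122  0.0567] yaw [-179.96   -0.19 -163.81] w 0.0138 F [ 0.9  1.  -1.4] M [ 0.12 -0.24 -0.01]
tool delta [0.0001 0.0008 0.0001] rows 1.0
rotvec deg [-0.04 -0.19 -0.21]
```

step_arm([
  {"x": 0,"y": 0,"z": 0,"ax": 0,"ay": 0,"az": -3,"claw": 0.0},
  {"x": 0,"y": 0,"z": 0,"ax": 0,"ay": 0,"az": -3,"claw": 0.0},
], grip_force=12)

```text
time_s: 4.93
ee_pos: [0.5703, -0.0123, 0.0567]
eef_rot: [-3.142, -0.003, -2.749]
force: [-0.0, 0.4, -1.0]
grip_width: 0.0152
```

```bash
python3 - <<'E'
from h import *
go(.570,-.0115,.0566,196.4)
E
```

```text
t 4.93 pos [ 0.5703 -0.0123  0.0567] yaw [-180.     -0.19 -157.52] w 0.0152 F [-0.   0.4 -1. ] M [ 0.14 -0.27 -0.37]
tool delta [-0.      0.0008  0.0001] rows 1.0
rotvec deg [-0.01 -0.19  6.08]
```

step_arm([
  {"x": 0,"y": 0,"z": 0,"ax": 0,"ay": 0,"az": -1,"claw": 0.0},
  {"x": 0,"y": 0,"z": 0,"ax": 0,"ay": 0,"az": -1,"claw": 0.0},
  {"x": 0,"y": 0,"z": 0,"ax": 0,"ay": 0,"az": 0,"claw": 0.0},
  {"x": 0,"y": 0,"z": 0,"ax": 0,"ay": 0,"az": 0,"claw": 0.04},
  {"x": 0,"y": 0,"z": 0,"ax": 0,"ay": 0,"az": 0,"claw": 0.04},
], grip_force=12)

```text
time_s: 5.35
ee_pos: [0.5702, -0.0123, 0.0567]
eef_rot: [3.141, -0.003, -2.714]
force: [-1.2, -0.2, 0.1]
grip_width: 0.0256
```

step_arm([
  {"x": 0,"y": 0,"z": 0,"ax": 0,"ay": 0,"az": 0,"claw": 0.04},
  {"x": 0,"y": 0,"z": -0.03,"ax": 0,"ay": 0,"az": 0,"claw": 0.04},
  {"x": 0,"y": 0,"z": -0.04,"ax": 0,"ay": 0,"az": 0,"claw": 0.04},
  {"x": 0,"y": 0,"z": -0.04,"ax": 0,"ay": 0,"az": 0,"claw": 0.06},
  {"x": 0,"y": 0,"z": -0.03,"ax": 0,"ay": 0,"az": 0,"claw": 0.08},
], grip_force=12)

```text
time_s: 5.77
ee_pos: [0.5674, -0.0118, 0.1946]
eef_rot: [3.135, -0.016, -2.716]
force: [0.4, 0.1, -0.1]
grip_width: 0.05
```

```bash
python3 - <<'E'
from h import *
go(.538,-.278,.15,14)
p,d=vision.camera("scene"); cv2.imwrite("pics/s1.png",cv2.resize(p[120:290,160:340,::-1],None,fx=3.5,fy=3.5,interpolation=cv2.INTER_CUBIC))
E
```

```text
t 5.77 pos [ 0.5674 -0.0118  0.1946] yaw [ 179.61   -0.9  -155.59] w 0.05 F [ 0.4  0.1 -0.1] M [ 0.07 -0.13  0.01]
tool delta [ 0.1361 -0.2306  0.0452] rows 7.0
rotvec deg [   1.38    0.46 -169.59]
```

View pics/s1.png

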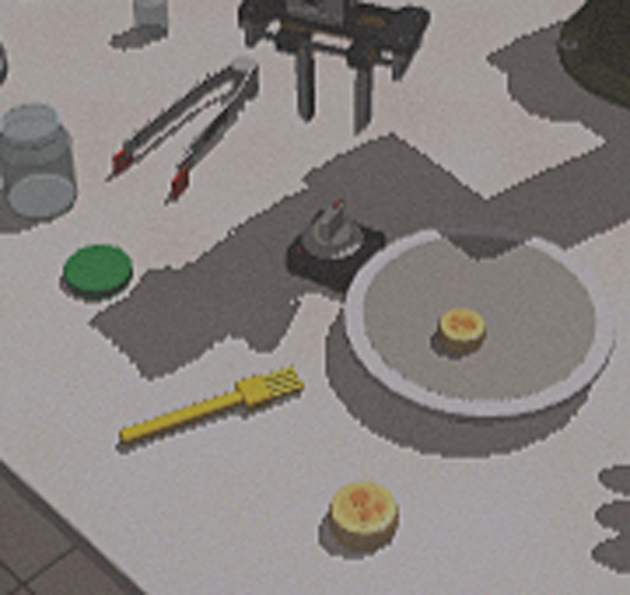

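step_arm([
  {"x": 0.02,"y": -0.034,"z": 0,"ax": 0,"ay": 0,"az": 2,"claw": 0.094},
  {"x": 0.02,"y": -0.034,"z": 0,"ax": 0,"ay": 0,"az": 2,"claw": 0.094},
  {"x": 0.02,"y": -0.034,"z": 0,"ax": 0,"ay": 0,"az": 2,"claw": 0.094},
  {"x": 0.02,"y": -0.034,"z": 0,"ax": 0.4,"ay": 0.2,"az": 2,"claw": 0.094},
  {"x": 0.02,"y": -0.034,"z": 0,"ax": 0.4,"ay": 0.2,"az": 2,"claw": 0.094},
], grip_force=12)

```text
time_s: 6.23
ee_pos: [0.5367, -0.2064, 0.2056]
eef_rot: [-3.125, -0.007, -2.887]
force: [1.2, -0.3, 0.5]
grip_width: 0.0876
```

```bash
python3 - <<'E'
from h import *
go(.538,-.278,.15,194)
p,d=vision.camera("top"); cv2.imwrite("pics/t1.png",cv2.resize(p[100:250,160:390,::-1],None,fx=3.4,fy=3.4,interpolation=cv2.INTER_CUBIC))
P=cloud("top",d)
m=(P[...,2]>.064)&(P[...,2]<.086)&(np.hypot(P[...,0]-.57,P[...,1]+.012)<.035)
y=P[m]; w,V=np.linalg.eigh(np.cov(y[:,:2].T)); print("bar",y.mean(0).round(4),np.degrees(np.arctan2(*V[::-1,1])))
# tongs fit: arms by height-filtered initial clouds
for n in("top","scene"):
    y=np.load(n+"_tongs.npy"); y=y[(y[:,2]>.03)]
    piv=np.array([.431,-.305]); e=np.array([.970,.2425])
    for it in range(5):
        nrm=np.array([-e[1],e[0]]); o=piv+.11*e
        s=(y[:,:2]-o)@e; t=(y[:,:2]-o)@nrm
        k=(abs(s)<.065)&(abs(t)<.06)
        L=np.polyfit(s[k&(t>0)],t[k&(t>0)],1); R=np.polyfit(s[k&(t<0)],t[k&(t<0)],1)
        c=(L+R)/2; o2=o+c[1]*nrm; a=np.arctan2(e[1],e[0])+np.arctan(c[0]); e=np.array([np.cos(a),np.sin(a)])
        piv=o2-.11*e
    nrm=np.array([-e[1],e[0]]); ss=(y[:,:2]-piv)@e
    print(n,"origin",o2.round(4),"ang",np.degrees(a).round(2),"L",L,"R",R,"s range from pivot",np.percentile(ss,[0.5,99.5]))
E
```

```text
t 6.23 pos [ 0.5367 -0.2064  0.2056] yaw [-179.05   -0.4  -165.41] w 0.0876 F [ 1.2 -0.3  0.5] M [ 0.07 -0.15 -0.06]
tool delta [ 0.0164 -0.0687  0.0568] rows 3.0
rotvec deg [-0.95 -0.4   0.6 ]
bar [ 0.5703 -0.0121  0.0776] -163.9425848262254
top origin [ 0.5379 -0.279 ] ang 14.4 L [0.07597696 0.02911981] R [-0.07597696 -0.02911981] s range from pivot [-0.01307802  0.2023981 ]
scene origin [ 0.5373 -0.2768] ang 14.13 L [0.07261916 0.02873019] R [-0.07261916 -0.02873019] s range from pivot [-0.01419354  0.20617839]
```

View pics/t1.png

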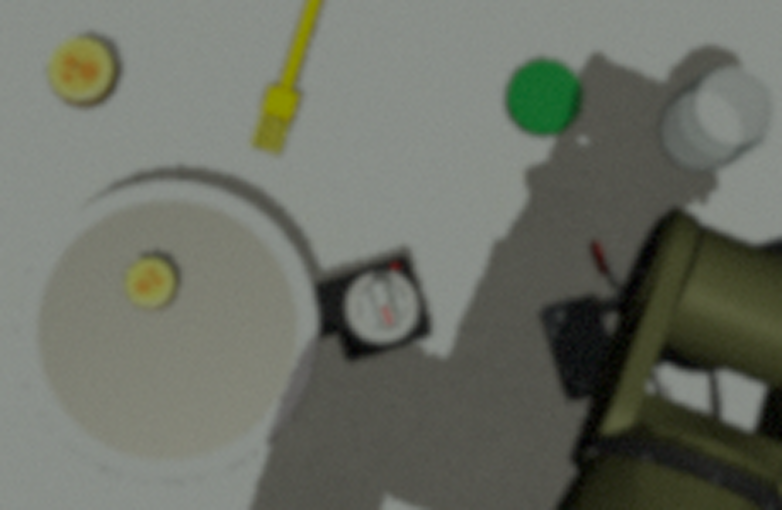

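step_arm([
  {"x": 0.006,"y": -0.022,"z": 0,"ax": 0,"ay": 0,"az": 0,"claw": 0.094},
  {"x": 0.006,"y": -0.022,"z": 0.01,"ax": -0.4,"ay": -0.2,"az": 0,"claw": 0.094},
  {"x": 0.004,"y": -0.018,"z": 0.02,"ax": -0.4,"ay": -0.2,"az": 0,"claw": 0.094},
  {"x": 0,"y": 0,"z": 0.02,"ax": 0,"ay": 0,"az": 0,"claw": 0.094},
  {"x": 0,"y": 0,"z": 0,"ax": 0,"ay": 0,"az": 0,"claw": 0.094},
], grip_force=12)

```text
time_s: 6.7
ee_pos: [0.533, -0.2843, 0.1552]
eef_rot: [-3.135, 0.001, -2.902]
force: [-0.7, 0.2, -0.9]
grip_width: 0.0941
```

```bash
python3 - <<'E'
from h import *
go(.538,-.279,.015,194.3)
E
```

```text
t 6.7 pos [ 0.533  -0.2843  0.1552] yaw [-1.7962e+02  7.0000e-02 -1.6626e+02] w 0.0941 F [-0.7  0.2 -0.9] M [ 0.12 -0.14 -0.04]
tool delta [-0.006   0.0049  0.1402] rows 4.0
rotvec deg [-0.38  0.06 -0.56]
```

step_arm([
  {"x": -0.004,"y": 0.004,"z": 0.03,"ax": -0.3,"ay": 0,"az": -0.5,"claw": 0.094},
  {"x": -0.002,"y": 0.001,"z": 0.03,"ax": 0,"ay": 0,"az": 0,"claw": 0.094},
  {"x": 0,"y": 0,"z": 0,"ax": 0,"ay": 0,"az": 0,"claw": 0.094},
], grip_force=12)

```text
time_s: 6.95
ee_pos: [0.5387, -0.2785, 0.0958]
eef_rot: [-3.138, 0.003, -2.894]
force: [-0.9, -0.1, -0.7]
grip_width: 0.0939
```

```bash
python3 - <<'E'
from h import *
go(.538,-.279,.015,194.3)
E
```

```text
t 6.95 pos [ 0.5387 -0.2785  0.0958] yaw [-1.7980e+02  1.7000e-01 -1.6581e+02] w 0.0939 F [-0.9 -0.1 -0.7] M [ 0.06 -0.16  0.03]
tool delta [ 0.001  -0.0001  0.0808] rows 2.0
rotvec deg [-0.2   0.17 -0.11]
```

step_arm([
  {"x": 0,"y": 0,"z": 0.025,"ax": 0,"ay": 0,"az": 0,"claw": 0.094},
  {"x": 0,"y": 0,"z": 0.025,"ax": 0,"ay": 0,"az": 0,"claw": 0.094},
  {"x": 0,"y": 0,"z": 0.015,"ax": 0,"ay": 0,"az": 0,"claw": 0.094},
  {"x": 0,"y": 0,"z": 0.005,"ax": 0,"ay": 0,"az": 0,"claw": 0.094},
  {"x": 0,"y": 0,"z": 0,"ax": 0,"ay": 0,"az": 0,"claw": 0.094},
], grip_force=12)

```text
time_s: 7.37
ee_pos: [0.5427, -0.2785, 0.0323]
eef_rot: [-3.133, 0.008, -2.892]
force: [-0.0, -0.4, -0.6]
grip_width: 0.0938
```

```bash
python3 - <<'E'
from h import *
go(.538,-.279,.015,194.3)
E
```

```text
t 7.37 pos [ 0.5427 -0.2785  0.0323] yaw [-179.51    0.45 -165.68] w 0.0938 F [-0.  -0.4 -0.6] M [ 0.1  -0.09  0.  ]
tool delta [0.0048 0.0008 0.0173] rows 1.0
rotvec deg [-0.49  0.45  0.02]
```

step_arm([
  {"x": 0.003,"y": 0.0005,"z": 0.01,"ax": -0.4,"ay": 0.4,"az": 0,"claw": 0.094},
  {"x": 0.002,"y": 0,"z": 0.007,"ax": 0,"ay": 0,"az": 0,"claw": 0.094},
  {"x": 0,"y": 0,"z": 0.002,"ax": 0,"ay": 0,"az": 0,"claw": 0.08},
  {"x": 0,"y": 0,"z": 0,"ax": 0,"ay": 0,"az": 0,"claw": 0.068},
  {"x": 0,"y": 0,"z": 0,"ax": 0,"ay": 0,"az": 0,"claw": 0.068},
], grip_force=25)

```text
time_s: 7.78
ee_pos: [0.5397, -0.2804, 0.0176]
eef_rot: [-3.136, 0.005, -2.891]
force: [0.2, 0.2, -0.9]
grip_width: 0.0774
```

```bash
python3 - <<'E'
from h import *
go(.538,-.279,.015,194.3)
E
```

```text
t 7.78 pos [ 0.5397 -0.2804  0.0176] yaw [-179.67    0.27 -165.66] w 0.0774 F [ 0.2  0.2 -0.9] M [ 0.09 -0.12  0.02]
tool delta [0.0014 0.0018 0.0025] rows 1.0
rotvec deg [-0.33  0.27  0.04]
```

step_arm([
  {"x": 0.001,"y": 0.001,"z": 0.003,"ax": -0.3,"ay": 0.3,"az": 0,"claw": 0.068},
  {"x": 0,"y": 0,"z": 0,"ax": 0,"ay": 0,"az": 0,"claw": 0.064},
  {"x": 0,"y": 0,"z": 0,"ax": 0,"ay": 0,"az": 0,"claw": 0.057},
  {"x": 0,"y": 0,"z": 0,"ax": 0,"ay": 0,"az": 0,"claw": 0.057},
  {"x": 0,"y": 0,"z": 0,"ax": 0,"ay": 0,"az": 0,"claw": 0.057},
], grip_force=25)

```text
time_s: 8.2
ee_pos: [0.5389, -0.2799, 0.0154]
eef_rot: [-3.141, 0.0, -2.891]
force: [-0.5, -1.0, -1.5]
grip_width: 0.0575
```

step_arm([
  {"x": 0,"y": 0,"z": 0,"ax": 0,"ay": 0,"az": 0,"claw": 0.057},
  {"x": 0,"y": 0,"z": 0,"ax": 0,"ay": 0,"az": 0,"claw": 0.057},
  {"x": 0,"y": 0,"z": 0,"ax": 0,"ay": 0,"az": 0,"claw": 0.057},
], grip_force=25)

```text
time_s: 8.45
ee_pos: [0.5389, -0.2799, 0.0154]
eef_rot: [-3.141, 0.0, -2.891]
force: [0.5, -0.2, -1.6]
grip_width: 0.0568
```

```bash
python3 - <<'E'
from h import *
go(.538,-.279,.015,194.3)
E
```

```text
t 8.45 pos [ 0.5389 -0.2799  0.0154] yaw [-179.94    0.   -165.66] w 0.0568 F [ 0.5 -0.2 -1.6] M [ 0.05 -0.13  0.02]
tool delta [0.0007 0.0011 0.0004] rows 1.0
rotvec deg [-0.06  0.    0.04]
```

step_arm([
  {"x": 0,"y": 0,"z": -0.01,"ax": 0,"ay": 0,"az": 0,"claw": 0.057},
  {"x": 0,"y": 0,"z": -0.025,"ax": 0,"ay": 0,"az": 0,"claw": 0.057},
  {"x": 0,"y": 0,"z": -0.03,"ax": 0,"ay": 0,"az": 0,"claw": 0.057},
  {"x": 0,"y": 0,"z": -0.03,"ax": 0,"ay": 0,"az": 0,"claw": 0.057},
  {"x": 0,"y": 0,"z": -0.03,"ax": 0,"ay": 0,"az": 0,"claw": 0.057},
], grip_force=25)

```text
time_s: 8.87
ee_pos: [0.5357, -0.2779, 0.14]
eef_rot: [3.133, -0.009, -2.891]
force: [0.2, 0.3, -1.6]
grip_width: 0.0577
```

step_arm([
  {"x": 0,"y": 0,"z": -0.03,"ax": 0,"ay": 0,"az": 0,"claw": 0.057},
  {"x": 0,"y": 0,"z": -0.02,"ax": 0,"ay": 0,"az": 0,"claw": 0.057},
  {"x": 0,"y": 0,"z": 0,"ax": 0,"ay": 0,"az": 0,"claw": 0.057},
], grip_force=25)

```text
time_s: 9.12
ee_pos: [0.5373, -0.2788, 0.2015]
eef_rot: [3.14, -0.002, -2.891]
force: [-0.2, 0.2, -0.3]
grip_width: 0.0572
```

```bash
python3 - <<'E'
from h import *
go(.5103,.1749,.19,194.3)
p,d=vision.camera("scene"); cv2.imwrite("pics/s2.png",cv2.resize(p[60:290,140:360,::-1],None,fx=2.6,fy=2.6,interpolation=cv2.INTER_CUBIC))
E
```

```text
t 9.12 pos [ 0.5373 -0.2788  0.2015] yaw [ 1.7991e+02 -1.4000e-01 -1.6567e+02] w 0.0572 F [-0.2  0.2 -0.3] M [ 0.04 -0.14 -0.03]
tool delta [-0.0862  0.4462  0.012 ] rows 11.0
rotvec deg [ 0.09 -0.14  0.03]
```

View pics/s2.png

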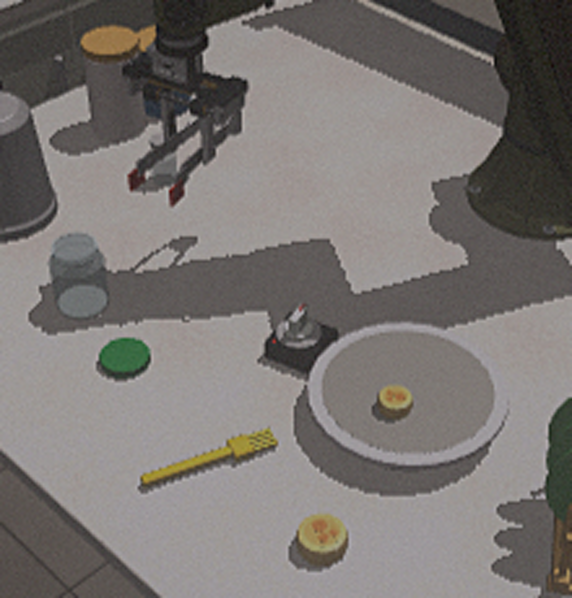

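Tongs are lifted level in the gripper with jaws open (red tips at crop (136,180) and (176,193)). Now I carry them over the griddle.

step_arm([
  {"x": -0.003,"y": 0.015,"z": 0,"ax": 0,"ay": 0,"az": 0,"claw": 0.057},
  {"x": -0.006,"y": 0.03,"z": 0,"ax": 0,"ay": 0,"az": 0,"claw": 0.057},
  {"x": -0.006,"y": 0.032,"z": 0,"ax": 0,"ay": 0,"az": 0,"claw": 0.057},
  {"x": -0.006,"y": 0.032,"z": 0,"ax": 0,"ay": 0,"az": 0,"claw": 0.057},
  {"x": -0.006,"y": 0.032,"z": 0,"ax": 0,"ay": 0,"az": 0,"claw": 0.057},
], grip_force=25)

```text
time_s: 9.58
ee_pos: [0.5242, -0.1321, 0.1918]
eef_rot: [3.133, -0.012, -2.899]
force: [0.4, -0.5, -1.4]
grip_width: 0.0572
```

step_arm([
  {"x": -0.006,"y": 0.032,"z": 0,"ax": 0,"ay": 0,"az": 0,"claw": 0.057},
  {"x": -0.006,"y": 0.032,"z": 0,"ax": 0,"ay": 0,"az": 0,"claw": 0.057},
  {"x": -0.006,"y": 0.032,"z": 0,"ax": 0,"ay": 0,"az": 0,"claw": 0.057},
  {"x": -0.006,"y": 0.032,"z": 0,"ax": 0,"ay": 0,"az": 0,"claw": 0.057},
  {"x": -0.006,"y": 0.032,"z": 0,"ax": 0,"ay": 0,"az": 0,"claw": 0.057},
], grip_force=25)

```text
time_s: 10.0
ee_pos: [0.5077, 0.0415, 0.1843]
eef_rot: [3.128, -0.024, -2.899]
force: [0.9, -0.0, -0.8]
grip_width: 0.0573
```

step_arm([
  {"x": -0.006,"y": 0.032,"z": 0,"ax": 0,"ay": 0,"az": 0,"claw": 0.057},
  {"x": -0.006,"y": 0.03,"z": 0,"ax": 0,"ay": 0,"az": 0,"claw": 0.057},
  {"x": -0.003,"y": 0.016,"z": 0,"ax": 0,"ay": 0,"az": 0,"claw": 0.057},
  {"x": 0,"y": 0,"z": 0,"ax": 0,"ay": 0,"az": 0,"claw": 0.057},
], grip_force=25)

```text
time_s: 10.33
ee_pos: [0.4968, 0.1313, 0.1784]
eef_rot: [3.126, -0.035, -2.893]
force: [0.6, -0.8, -1.7]
grip_width: 0.057
```

```bash
python3 - <<'E'
from h import *
go(.5103,.1749,.12,194.3)
E
```

```text
t 10.33 pos [0.4968 0.1313 0.1784] yaw [ 179.08   -1.99 -165.77] w 0.057 F [ 0.6 -0.8 -1.7] M [ 0.03 -0.2  -0.04]
tool delta [-0.0258  0.038   0.0582] rows 2.0
rotvec deg [ 0.92 -1.99 -0.09]
```

step_arm([
  {"x": -0.01,"y": 0.016,"z": 0,"ax": 0.5,"ay": -1,"az": 0,"claw": 0.057},
  {"x": -0.01,"y": 0.016,"z": 0,"ax": 0.4,"ay": -1,"az": 0,"claw": 0.057},
  {"x": -0.005,"y": 0.006,"z": 0,"ax": 0,"ay": 0,"az": 0,"claw": 0.057},
  {"x": 0,"y": 0,"z": 0,"ax": 0,"ay": 0,"az": 0,"claw": 0.057},
], grip_force=25)

```text
time_s: 10.67
ee_pos: [0.5087, 0.1754, 0.1729]
eef_rot: [-3.141, -0.007, -2.891]
force: [1.3, -0.9, -1.7]
grip_width: 0.0573
```

```bash
python3 - <<'E'
from h import *
go(.5103,.1749,.12,194.3)
for n in ("top","scene"):
    p,d=vision.camera(n); np.savez(f"{n}3.npz",p=p,d=d)
    q=p[120:280,130:330] if n=="top" else p[80:280,200:400]
    cv2.imwrite(f"pics/{n}3.png",cv2.resize(q[...,::-1],None,fx=3,fy=3,interpolation=cv2.INTER_CUBIC))
E
```

```text
t 10.67 pos [0.5087 0.1754 0.1729] yaw [-179.97   -0.43 -165.67] w 0.0573 F [ 1.3 -0.9 -1.7] M [ 0.05 -0.12  0.01]
tool delta [-0.0019 -0.0009  0.0529] rows 2.0
rotvec deg [-0.03 -0.43  0.03]
```

View pics/top3.png

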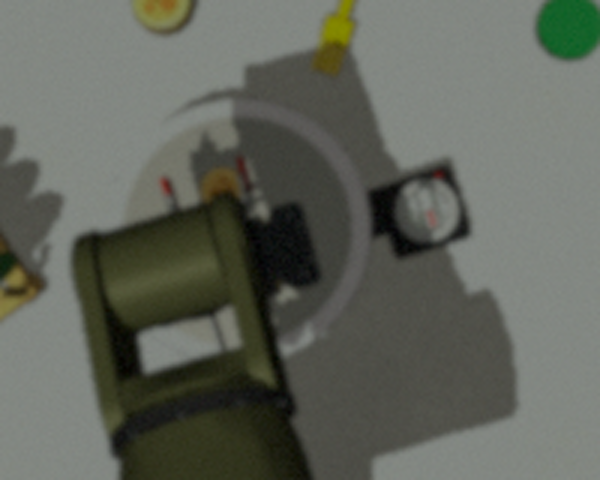

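View pics/scene3.png

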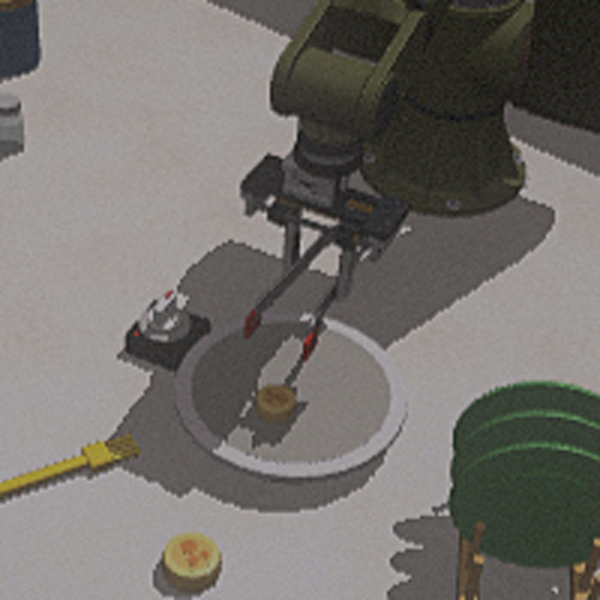

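```bash
python3 - <<'E'
from h import *
o=ctrl.get_obs(); e=np.array([np.cos(np.radians(14.3)),np.sin(np.radians(14.3))]); nn=np.array([-e[1],e[0]])
for n,zs in(("top",.184),("scene",.174)):
    a=np.load(f"{n}3.npz"); h=cv2.cvtColor(a['p'],cv2.COLOR_RGB2HSV); P=cloud(n,a['d'])
    m=((h[...,0]<8)|(h[...,0]>172))&(h[...,1]>90)
    k,l,s,c=cv2.connectedComponentsWithStats(m.astype(np.uint8))
    for i in range(1,k):
        if s[i,4]>3:
            q=P[l==i]; md=np.median(q,0)
            if not(.45<md[0]<.75 and .08<md[1]<.32): continue
            r=ray(n,c[i],zs)[0]; d=r[:2]-o['ee_pos'][:2]
            print(n,c[i].round(1),s[i,4],"depth",md.round(3),"ray",r.round(4),"along",(d@e).round(4),"across",(d@nn).round(4))
# arepa from stored first images: contour circle on top at z=.074
for n in("top","scene"):
    a=np.load(f"{n}0.npz"); h=cv2.cvtColor(a['p'],cv2.COLOR_RGB2HSV)
    m=((h[...,0]>10)&(h[...,0]<35)&(h[...,1]>70)).astype(np.uint8)
    cs,_=cv2.findContours(m,cv2.RETR_EXTERNAL,cv2.CHAIN_APPROX_NONE)
    t=np.array((204,182) if n=="top" else (291,214.))
    for c in cs:
        (u,v),r=cv2.minEnclosingCircle(c)
        if np.hypot(*(t-(u,v)))<12: print(n,"arepa",u,v,r,cv2.boundingRect(c),ray(n,(u,v),.074)[0].round(4),ray(n,(u,v),.062)[0].round(4))
E
```

```text
top [210.2 175.5] 13 depth [0.606 0.161 0.185] ray [0.6047 0.1611 0.184 ] along 0.0899 across -0.0365
top [184.8 181.7] 12 depth [0.589 0.232 0.185] ray [0.5896 0.2317 0.184 ] along 0.0927 across 0.0356
scene [283.4 187.2] 19 depth [0.609 0.166 0.169] ray [0.606  0.1637 0.174 ] along 0.0918 across -0.0343
scene [302.3 194.8] 22 depth [0.595 0.237 0.178] ray [0.5889 0.2336 0.174 ] along 0.0925 across 0.0376
top arepa 204.0 182.5 7.826338291168213 (197, 175, 15, 15) [0.5955 0.1955 0.074 ] [0.5965 0.1973 0.062 ]
scene arepa 291.3857116699219 213.95713806152344 6.683282375335693 (285, 208, 14, 13) [0.6043 0.206  0.074 ] [0.595  0.1985 0.062 ]
```

step_arm([
  {"x": 0,"y": 0,"z": 0.015,"ax": 0,"ay": -0.4,"az": 0,"claw": 0.057},
  {"x": 0,"y": 0,"z": 0.02,"ax": 0,"ay": 0,"az": 0,"claw": 0.057},
  {"x": 0,"y": 0,"z": 0.015,"ax": 0,"ay": 0,"az": 0,"claw": 0.057},
  {"x": 0,"y": 0,"z": 0,"ax": 0,"ay": 0,"az": 0,"claw": 0.057},
], grip_force=25)

```text
time_s: 11.1
ee_pos: [0.5084, 0.1698, 0.1218]
eef_rot: [-3.141, -0.001, -2.896]
force: [-0.8, -0.3, -1.6]
grip_width: 0.0574
```

```bash
python3 - <<'E'
from h import *
go(.5093,.1744,.069,194.3)
E
```

```text
t 11.1 pos [0.5084 0.1698 0.1218] yaw [-1.7996e+02 -3.0000e-02 -1.6593e+02] w 0.0574 F [-0.8 -0.3 -1.6] M [ 0.11 -0.14  0.05]
tool delta [-0.002   0.0043  0.0528] rows 2.0
rotvec deg [-0.04 -0.03 -0.23]
```

step_arm([
  {"x": -0.002,"y": 0.005,"z": 0.008,"ax": 0,"ay": 0,"az": -0.3,"claw": 0.057},
  {"x": 0,"y": 0,"z": 0.008,"ax": 0,"ay": 0,"az": 0,"claw": 0.057},
  {"x": 0,"y": 0,"z": 0,"ax": 0,"ay": 0,"az": 0,"claw": 0.057},
], grip_force=25)

```text
time_s: 11.35
ee_pos: [0.5096, 0.1736, 0.1056]
eef_rot: [-3.141, -0.001, -2.893]
force: [-0.2, -0.2, -1.4]
grip_width: 0.0568
```

```bash
python3 - <<'E'
from h import *
go(.5093,.1744,.069,194.3)
E
```

```text
t 11.35 pos [0.5096 0.1736 0.1056] yaw [-1.7996e+02 -4.0000e-02 -1.6574e+02] w 0.0568 F [-0.2 -0.2 -1.4] M [ 0.07 -0.13 -0.03]
tool delta [0.0001 0.0008 0.0366] rows 1.0
rotvec deg [-0.04 -0.04 -0.04]
```

step_arm([
  {"x": 0,"y": 0.001,"z": 0.009,"ax": 0,"ay": 0,"az": 0,"claw": 0.057},
  {"x": 0,"y": 0.0005,"z": 0.009,"ax": 0,"ay": 0,"az": 0,"claw": 0.057},
  {"x": 0,"y": 0.0005,"z": 0.009,"ax": 0,"ay": 0,"az": 0,"claw": 0.057},
  {"x": 0,"y": 0,"z": 0.003,"ax": 0,"ay": 0,"az": 0,"claw": 0.057},
  {"x": 0,"y": 0,"z": 0,"ax": 0,"ay": 0,"az": 0,"claw": 0.057},
], grip_force=25)

```text
time_s: 11.77
ee_pos: [0.5095, 0.1757, 0.0735]
eef_rot: [-3.141, 0.001, -2.893]
force: [-0.3, -0.0, -0.4]
grip_width: 0.0569
```

```bash
python3 - <<'E'
from h import *
go(.5093,.1744,.069,194.3)
p,d=vision.camera("scene"); np.savez("scene4.npz",p=p,d=d)
cv2.imwrite("pics/s4.png",cv2.resize(p[130:250,240:360,::-1],None,fx=5,fy=5,interpolation=cv2.INTER_CUBIC))
p,d=vision.camera("top"); np.savez("top4.npz",p=p,d=d)
cv2.imwrite("pics/t4.png",cv2.resize(p[150:230,165:265,::-1],None,fx=6,fy=6,interpolation=cv2.INTER_CUBIC))
E
```

```text
t 11.77 pos [0.5095 0.1757 0.0735] yaw [-1.7996e+02  5.0000e-02 -1.6574e+02] w 0.0569 F [-0.3 -0.  -0.4] M [ 0.07 -0.13 -0.03]
tool delta [ 0.0006 -0.0012  0.0045] rows 1.0
rotvec deg [-0.04  0.05 -0.04]
```

View pics/s4.png

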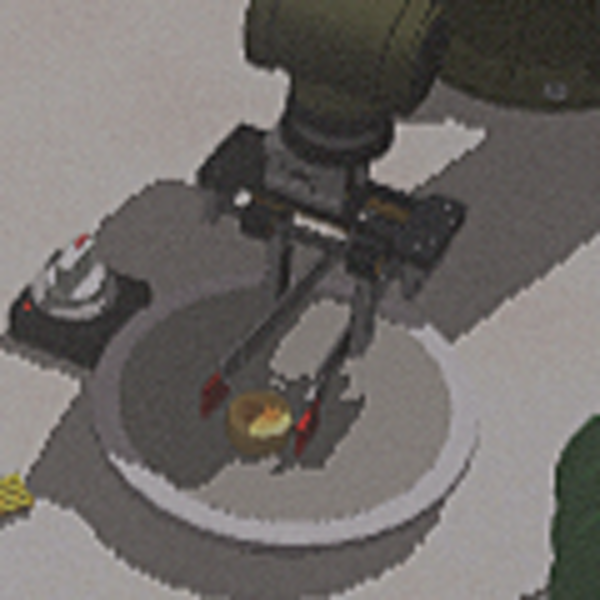

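View pics/t4.png

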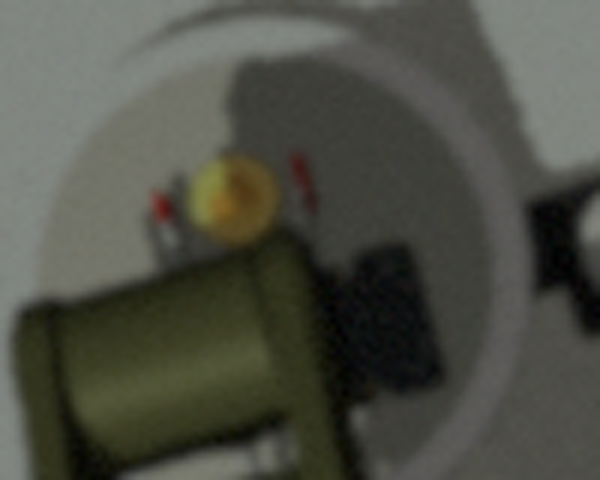

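The arepa sits between the jaws in both views (top crop: arepa (235,198), jaws (163,208) and (303,170)). I lower slightly and close.

step_arm([
  {"x": 0,"y": -0.001,"z": 0.003,"ax": 0,"ay": 0,"az": 0,"claw": 0.057},
  {"x": 0,"y": 0,"z": 0.001,"ax": 0,"ay": 0,"az": 0,"claw": 0.054},
  {"x": 0,"y": 0,"z": 0,"ax": 0,"ay": 0,"az": 0,"claw": 0.051},
  {"x": 0,"y": 0,"z": 0,"ax": 0,"ay": 0,"az": 0,"claw": 0.048},
  {"x": 0,"y": 0,"z": 0,"ax": 0,"ay": 0,"az": 0,"claw": 0.045},
], grip_force=45)

```text
time_s: 12.28
ee_pos: [0.5108, 0.1749, 0.0711]
eef_rot: [-3.141, 0.004, -2.893]
force: [-0.5, 0.3, -1.8]
grip_width: 0.0459
```

step_arm([
  {"x": 0,"y": 0,"z": 0,"ax": 0,"ay": 0,"az": 0,"claw": 0.038},
  {"x": 0,"y": 0,"z": 0,"ax": 0,"ay": 0,"az": 0,"claw": 0.03},
  {"x": 0,"y": 0,"z": 0,"ax": 0,"ay": 0,"az": 0,"claw": 0.03},
  {"x": 0,"y": 0,"z": 0,"ax": 0,"ay": 0,"az": 0,"claw": 0.03},
], grip_force=45)

```text
time_s: 12.62
ee_pos: [0.5108, 0.1749, 0.0713]
eef_rot: [-3.141, 0.004, -2.893]
force: [0.5, 0.6, -1.7]
grip_width: 0.0454
```

```bash
python3 - <<'E'
from h import *
go(.5093,.1744,.069,194.3)
E
```

```text
t 12.62 pos [0.5108 0.1749 0.0713] yaw [-179.97    0.22 -165.74] w 0.0454 F [ 0.5  0.6 -1.7] M [ 0.07 -0.02 -0.04]
tool delta [ 0.0016 -0.0001  0.0023] rows 1.0
rotvec deg [-0.03  0.22 -0.04]
```

step_arm([
  {"x": 0,"y": 0,"z": -0.005,"ax": 0,"ay": 0,"az": 0,"claw": 0.03},
  {"x": 0,"y": 0,"z": -0.01,"ax": 0,"ay": 0,"az": 0,"claw": 0.03},
  {"x": 0,"y": 0,"z": -0.015,"ax": 0,"ay": 0,"az": 0,"claw": 0.03},
  {"x": 0,"y": 0,"z": -0.02,"ax": 0,"ay": 0,"az": 0,"claw": 0.03},
  {"x": 0,"y": 0,"z": -0.02,"ax": 0,"ay": 0,"az": 0,"claw": 0.03},
], grip_force=45)

```text
time_s: 13.03
ee_pos: [0.5086, 0.1743, 0.1424]
eef_rot: [-3.141, -0.003, -2.893]
force: [-0.1, 1.1, -1.2]
grip_width: 0.0454
```

step_arm([
  {"x": 0,"y": 0,"z": -0.02,"ax": 0,"ay": 0,"az": 0,"claw": 0.03},
  {"x": 0,"y": 0,"z": -0.02,"ax": 0,"ay": 0,"az": 0,"claw": 0.03},
  {"x": 0,"y": 0,"z": -0.015,"ax": 0,"ay": 0,"az": 0,"claw": 0.03},
  {"x": 0,"y": 0,"z": -0.01,"ax": 0,"ay": 0,"az": 0,"claw": 0.03},
  {"x": 0,"y": 0,"z": -0.005,"ax": 0,"ay": 0,"az": 0,"claw": 0.03},
], grip_force=45)

```text
time_s: 13.45
ee_pos: [0.5091, 0.1745, 0.2243]
eef_rot: [-3.141, 0.005, -2.893]
force: [0.3, -0.2, -1.2]
grip_width: 0.0454
```

step_arm([
  {"x": 0,"y": 0,"z": 0,"ax": 0,"ay": 0,"az": 0,"claw": 0.03},
  {"x": 0,"y": 0,"z": 0,"ax": 0,"ay": 0,"az": 0,"claw": 0.03},
  {"x": 0,"y": 0,"z": 0,"ax": 0,"ay": 0,"az": 0,"claw": 0.03},
  {"x": 0,"y": 0,"z": 0,"ax": 0,"ay": 0,"az": 0,"claw": 0.03},
  {"x": 0,"y": 0,"z": 0,"ax": 0,"ay": 0,"az": 0,"claw": 0.03},
], grip_force=45)

```text
time_s: 13.87
ee_pos: [0.5087, 0.1744, 0.2249]
eef_rot: [-3.141, 0.005, -2.893]
force: [0.9, 0.6, -2.2]
grip_width: 0.0453
```

```bash
python3 - <<'E'
from h import *
go(.5093,.1744,.19,194.3)
o=ctrl.get_obs(); print(np.abs(o['joint_vel']).max())
for n in("scene","top"):
    p,d=vision.camera(n); np.savez(n+"5.npz",p=p,d=d); h=cv2.cvtColor(p,cv2.COLOR_RGB2HSV); P=cloud(n,d)
    m=(h[...,0]>10)&(h[...,0]<35)&(h[...,1]>70)&(np.hypot(P[...,0]-.596,P[...,1]-.197)<.05)&(P[...,2]>.1)
    print(n,m.sum(),P[m].mean(0).round(3),P[m][:,2].max().round(3))
    q=p[120:250,240:370] if n=="scene" else p[140:230,165:285]
    cv2.imwrite(f"pics/{n}5.png",cv2.resize(q[...,::-1],None,fx=4.5,fy=4.5,interpolation=cv2.INTER_CUBIC))
E
```

```text
t 13.87 pos [0.5087 0.1744 0.2249] yaw [-179.96    0.3  -165.74] w 0.0453 F [ 0.9  0.6 -2.2] M [ 0.07 -0.09 -0.  ]
tool delta [-0.0004 -0.0002  0.0349] rows 1.0
rotvec deg [-0.04  0.3  -0.04]
0.007781757675861232
scene 133 [0.602 0.2   0.224] 0.232
top 216 [0.595 0.196 0.227] 0.252
```

View pics/scene5.png

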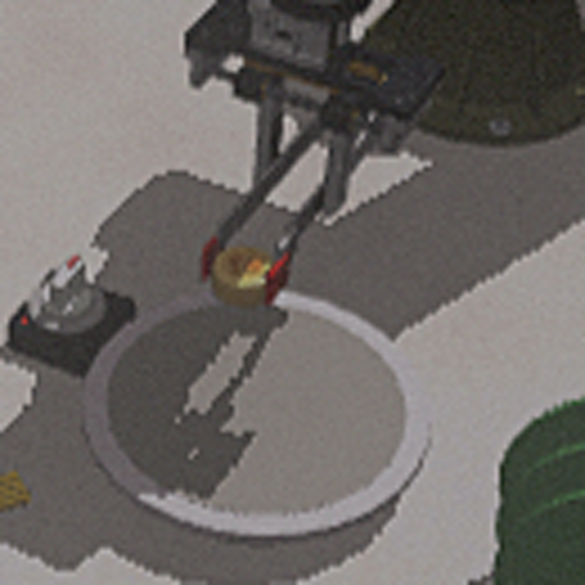

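View pics/top5.png

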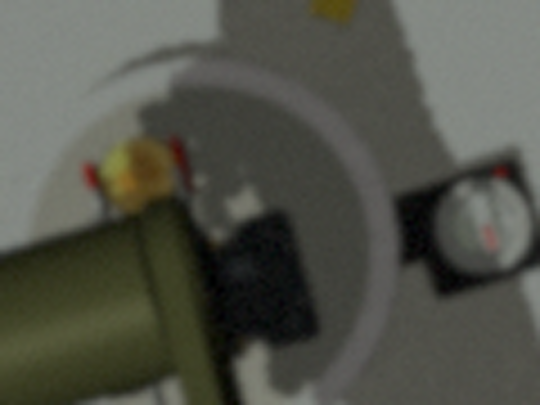

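The arepa is held level between the red jaws, its top at about z 0.227. The knob bar still points red mark to the griddle's -x. One last knob and bystander check before handing in.

```bash
python3 - <<'E'
from h import *
P=cloud("top",np.load("top5.npz")['d'])
m=(P[...,2]>.064)&(P[...,2]<.086)&(np.hypot(P[...,0]-.57,P[...,1]+.012)<.035)
y=P[m]; w,V=np.linalg.eigh(np.cov(y[:,:2].T)); print("bar",np.degrees(np.arctan2(*V[::-1,1])))
a,b=np.load("scene0.npz")['p'].astype(int),np.load("scene5.npz")['p'].astype(int)
for nm,(lo,hi) in dict(cap=((35,45),(85,255)),):
    pass
E
python3 - <<'E'
from h import *
for nm,lo,hi,box in (("cap",(50,120,40),(85,255,255),(170,215,180,210)),("brush",(20,120,60),(35,255,255),(185,250,222,250))):
    for f in("scene0","scene5"):
        h=cv2.cvtColor(np.load(f+".npz")['p'],cv2.COLOR_RGB2HSV); m=cv2.inRange(h,lo,hi)[box[2]:box[3],box[0]:box[1]]
        M=cv2.moments(m,True); print(nm,f,M['m10']/M['m00'],M['m01']/M['m00'],M['m00'])
E
```

```text
bar -163.3162973352636
cap scene0 16.53968253968254 14.682539682539682 63.0
cap scene5 15.341463414634147 14.512195121951219 41.0
brush scene0 37.64125560538117 12.484304932735427 223.0
brush scene5 35.78756476683938 13.17098445595855 193.0Traceback (most recent call last):
  File "<stdin>", line 6, in <module>
ValueError: too many values to unpack (expected 2)
```

```bash
python3 - <<'E'
from h import *
print(ticket.hand_in())
go(.5093,.1744,.19,194.3)
E
```

```text
the job is handed in; nothing more can be done
None
the job is handed in; nothing more can be done
```

The job is handed in at about 14 s on the robot's clock (limit 51 s); no verdict was reported.

**What I did:**
- **Knob:** I turned the heat knob anticlockwise about 70° until it hit its off stop. The bar stopped turning while the gripper twisted on and the resisting moment rose.
- **Tongs and arepa:** I picked up the tongs at 57 mm width with the jaws open. I then closed them on the smaller arepa on the griddle at 45 N, and lifted straight up.

**Last checks:**
- **Grip and lift:** The grip width held steady at 45.3 mm. The arepa's top was at about z 0.227 m, so its centre was near 0.215 m against the required 0.142 m. Both cameras showed it level between the jaws, well clear of the rack, and the arm was at rest.
- **Knob:** The bar lay at −163.3° at the end, against −163.9° just after turning. The off direction worked out from the griddle is −163.6°.
- **Cap and brush:** They moved by 1–2 pixels in the scene view, which I put down to the arm's shadow changing the colour masks.
- **Jar and salt shaker:** I did not re-measure these at the end. The path stayed well away from them, and no contact force showed.

**Disagreements and errors:**
- The scene camera read positions 4–8 mm off the top camera. The gripper's own centring on the knob agreed with the top camera, so I used that.
- The first move call was refused for missing fields.
- One of the last check scripts ended in a harmless Python error after printing the knob angle.

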